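Find and press the hidden battery-door catch

ROBOT

A 6-joint arm with a two-finger parallel gripper is mounted at the origin on a cart in front of the work surface, level with it; the furniture and walls round the work are solid. World frame = base frame: x ahead of the robot, y to its left, z up, the work surface at z = 0. Lengths are in mm, angles in rad, forces in N, time in s.
With the tool pointing down it reaches from about 350 to 775 mm from the base axis. Payload 7.3 kg.
Tool frame: the origin (TCP) lies on the centre line of the jaws, within the pads' length; the fingertips stand 14 mm ahead of it and the grasp point (between the pads) lies 5 mm behind it; z points along the fingers, y is the direction in which the jaws open and shut (so a half turn about z gives the same grasp; the last joint's range is limited). The gripper opens to 92 mm and grips with 3 to 60 N. Pads are 19 mm wide; open, the fingers measure 130 mm over their backs; the gripper's body (75 mm by 190 mm) begins 47 mm behind the grasp point.
Start: joints at [1.124, 0.342, 1.524, -0, 1.275, -0.146], TCP at [155.534, 501.451, 240.741] pointing down, gripper open.
Joint ranges: [-2.53, 2.53], [-0.77, 2.02], [0.04, 2.7], [-1, 4.14], [0.28, 2.66], [-3.11, 3.11]. Speed limits (rad/s): [2.57, 2.57, 3.14, 3.14, 3.14, 3.14].

INTERFACE

Orientations are given as a unit quaternion [x, y, z, w].
In Python, from station import * gives the robot as it stands.
- The arm moves only by the tool arm_command, never from a script. Its argument "series" is text: rows parted by semicolons, each of 7 numbers parted by spaces: the shift along the tool's x, y, z in m, then the turn, a rotation vector about the tool's x, y, z in rad, then the closure, from 0 (fully open) to 1 (shut). In form: tx ty tz rx ry rz jaw; .... A call has exactly 8 rows; each row shifts and turns the commanded pose from where the row before left it, along the tool's axes as they then stand; what a row does not reach is not made up. A row lasts 1/12 s, in which the tool goes at most 41.7 mm and 7.16 degrees, less where a joint would pass 70% of its speed; a pose out of reach is approached as far as the arm can. A call is refused whole if a number of a shift passes 0.0417 or a number of a turn 0.125, either way. A call with a gripper value outside its range is refused whole. The fingers move at their own pace and stop on an object; the grip force is fixed at half the most. Time passes only in rows, so rows that do not move let the fingers close, or fill a call up. It gives the time, the measured TCP pose, the force and the opening at its end, in the units of the state.
- observe(): the state, without advancing time (a new reading comes with each control period).
- grab_frame(name): name is "side" or "top"; returns a dict with "image" (420x560x3 uint8, red, green, blue), "intrinsics" (3x3 intrinsics, pixels), "pose" (4x4, takes a point from camera to world coordinates). Camera axes: x right, y down, z forward; pixel columns grow to the right and rows downward; lengths in mm; the calibration is good to about 2 mm. A picture is of the moment at which its call begins. There is no depth.
- finish_job(): hands the job in, once; it reports no verdict.
Trained networks look in a picture, given as the dict that the camera call returned (one of the last four; its "shot" number tells which), for a name from the list of things; names that differ only in an ending like _2 or _b are one class to them, and where a whole thing is asked for, a point or a joint stands for the part that bears it (a point fixed in the world has none). Each returns a list of dicts, best first, with "confidence" (0 to 1); they miss things now and then, are a little off and sometimes report something else, mostly with a low value. They report only what shows in the picture. A call takes as long as a camera call. They do not tell look-alikes from the thing itself.
- recognise(picture, thing): "position" ([column, row] in pixels, amid what is visible of it).
- cut_out(picture, thing): "pixels" (420x560 bool, what is visible of it) and "position" ([column, row] in pixels, amid what is visible of it).
The state is a dict: "clock": time; "q": joint angles; "qvel": joint speeds; "joint_torque": joint torques, N m; "eef_pos": TCP position; "ee_rot": TCP orientation; "wrist_force": force on the tool from outside, world axes, zero at the start; "moment": the same for the moment, N m; "width": finger opening in mm.
Only numpy, scipy, OpenCV 4.12 (cv2) and the standard library are available. Lean on these libraries where they do the work, as an engineer would, in place of code of your own. Each camera call takes 0.05 s, during which the arm holds its last target.

TASK

The battery door of the grey charger case is locked by a catch hidden somewhere under its smooth pale blue top panel: a flush press plate that cannot be seen, only felt. Feel along the panel with slow, gentle presses of the fingertips until a spot gives, press it fully in so that it stays down and the battery door springs ajar, then take the hand away. Do not touch the battery-door end of the case, do not jab or press hard anywhere, and leave the loose cells, the vial and the stapler where they are.

Things in the scene. Friction and masses are not known exactly. Their poses are not given: they have to be found in the camera images.
- case: Grey charger case fixed to the table, 90 mm across (its x), 300 mm long (its y); origin at the centre of its underside, z up. In its top is the smooth pale blue panel, 62 mm across (x), 130 mm long (y from -65 to +65 mm), 40 mm above the table, between grey borders 2 mm higher. Battery bay on the -y end, cooling slots on the +y end.
- panel_mid (a point): Centre of the pale blue panel's face, 40 mm above the table, axes as the case's. Hidden in the panel, same colour and level with it, lies the catch's press plate: as wide as the panel (62 mm), 54 mm long, its centre anywhere from y = -38 to +38 mm along the panel. The rest is rigid; a fingertip resting partly on the rigid part cannot push the plate in.
- catch (a joint): How far the hidden press plate is pushed in, m: 0 = level with the panel, 0.006 = fully in. It starts to give at about 4 N, grows softer as it goes, and past about 3 mm snaps fully in and stays there. Jabs count as hard presses: touch down at about 15 mm/s; 6 to 10 N is plenty.
- battery_bay: Battery-door end of the case, on its -y end (y from -65 to -150 mm): grey deck with four cells under the door; its origin and axes are those of the case. Not to be touched.
- door (a joint): Opening angle of the battery door, rad: 0 = shut, 0.4 = sprung ajar. Grey lid 80 x 70 mm, top 55 mm above the table when shut, hinged at the outer end of the case; its free edge at the panel side rises to about 85 mm as the catch goes in.
- cell_a: Loose green and white AA cell, 14 x 50 mm, lying on the robot's side of the case; origin at the centre of its underside.
- cell_b: A second AA cell like it, lying on the robot's side of the case; origin at the centre of its underside.
- vial: Small amber vial with a blue cap, 20 mm wide, 46 mm tall, standing on the robot's side of the case; origin at the centre of its underside.
- stapler: Blue stapler, 36 x 133 x 45 mm, standing beyond the battery-door end of the case; origin at the centre of its underside.
Not all that is in view belongs to the job. What is shaped like the vial but purple or yellow is not meant.

How it is judged:
By the outcome, as a careful person would: the job done as asked, in the order asked, and still so for the second after the job is handed in, with the robot touching nothing.
It also fails if it takes over 38 s, if anything falls off the work surface, if the arm or the gripper's body presses on something with over 40 N, if the wrist force passes 120 N, or if a joint passes its speed limit or range.

## Working session

There is one attempt and no reset: what is moved stays moved. The work goes in short steps, Python scripts to look and compute and a tool call to move; the robot and the scene stay as the last step left them, time stands still between calls to the robot, and variables do not carry over. Pictures are saved under pics/ and viewed, and the job is handed in when it is done.

Besides the shell and the picture viewer there is one more tool, called by a JSON object that holds its "name" and its "arguments". arm_command: Moves the arm, as the interface text tells. Its arguments: {"type":"object","properties":{"series":{"type":"string"}},"required":["series"]}

```bash
mkdir -p pics; cat > h.py <<'E'
from station import *
import numpy as np, cv2
def ray(f,p):
    K=np.array(f["intrinsics"]);T=np.array(f["pose"])
    d=T[:3,:3]@np.linalg.inv(K)@np.array([p[0],p[1],1.]);return T[:3,3],d/np.linalg.norm(d)
def atz(f,p,z):
    o,d=ray(f,p);return o+d*(z-o[2])/d[2]
def tri(f1,p1,f2,p2):
    o1,d1=ray(f1,p1);o2,d2=ray(f2,p2)
    s=np.linalg.lstsq(np.stack([d1,-d2],1),o2-o1,rcond=None)[0]
    a=o1+d1*s[0];b=o2+d2*s[1];return (a+b)/2,np.linalg.norm(a-b)
def save(f,n): cv2.imwrite(n,f["image"][:,:,::-1])
E
python3 - <<'E'
from h import *
print(observe())
F={n:grab_frame(n) for n in("top","side")}
np.set_printoptions(precision=1,suppress=True)
for n,f in F.items():
    save(f,f"pics/{n}0.png");print(n,np.array(f["pose"])[:3,3])
    for t in["case","panel_mid","battery_bay","door","cell_a","vial","stapler"]:
        r=recognise(f,t);print(t,[(np.round(x["position"]),round(x["confidence"],2)) for x in r[:4]])
E
```

```text
{'clock': 0.0, 'q': array([ 1.12399614e+00,  3.42699758e-01,  1.52505452e+00, -1.71274140e-05,
        1.27536779e+00, -1.45980480e-01]), 'qvel': array([ 0.00045223,  0.00036803,  0.0018772 , -0.00050868,  0.00061032,
       -0.00047467]), 'joint_torque': array([-2.58965163e-03, -4.31220603e+01, -2.44228131e+01,  7.15872017e-02,
        5.55862812e-02, -2.10900348e-04]), 'eef_pos': array([155.36042018, 501.07236   , 240.0437699 ]), 'ee_rot': array([ 1.49840856e-01,  9.88709833e-01, -7.33755178e-04, -2.15514023e-04]), 'wrist_force': array([ 0.01270938,  0.16125159, -0.15862408]), 'moment': array([ 0.02799602, -0.02822329, -0.02276938]), 'width': 91.67080859665394}
top [ 253.1  -98.6 1039.5]
case [(array([212., 208.]), 0.66), (array([239., 204.]), 0.22)]
panel_mid [(array([210., 209.]), 0.8)]
battery_bay [(array([296., 210.]), 0.59)]
door [(array([298., 211.]), 0.6)]
cell_a [(array([237., 242.]), 0.73), (array([196., 241.]), 0.64), (array([352., 220.]), 0.62)]
vial [(array([408., 238.]), 0.54), (array([347., 186.]), 0.41)]
stapler [(array([348., 218.]), 0.8)]
side [  88.6 -826.9  553.3]
case [(array([255., 206.]), 0.83)]
panel_mid [(array([250., 210.]), 0.62)]
battery_bay [(array([283., 225.]), 0.65)]
door [(array([277., 220.]), 0.58)]
cell_a [(array([228., 215.]), 0.59), (array([215., 197.]), 0.58), (array([281., 224.]), 0.51)]
vial [(array([318., 303.]), 0.74), (array([330., 250.]), 0.73), (array([245., 231.]), 0.46)]
stapler [(array([300., 262.]), 0.57), (array([251., 208.]), 0.22)]
```

```bash
ls . pics
```

```text
.:
h.py
pics

pics:
side0.png
top0.png
```

View pics/top0.png

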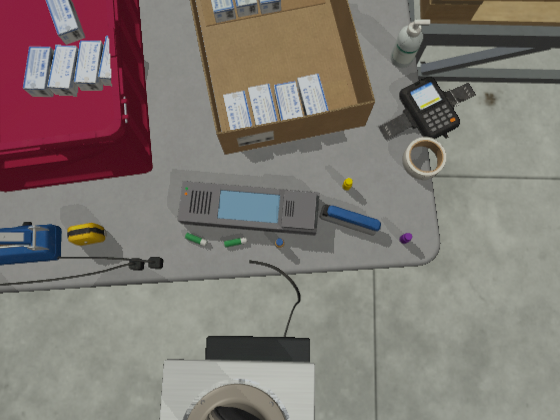

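View pics/side0.png

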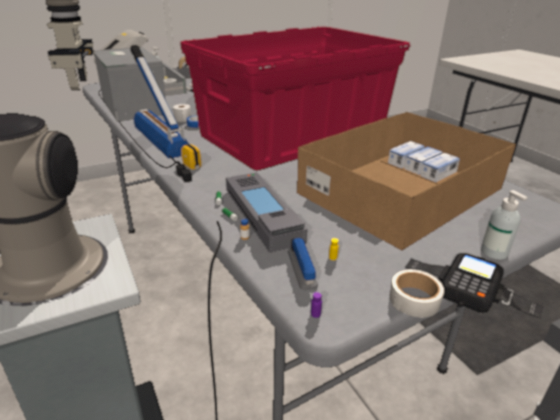

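```bash
python3 -c "
import cv2
a=cv2.imread('pics/top0.png')[150:290,120:430];cv2.imwrite('pics/topc.png',cv2.resize(a,None,fx=2.5,fy=2.5,interpolation=2))
a=cv2.imread('pics/side0.png')[160:280,170:350];cv2.imwrite('pics/sidec.png',cv2.resize(a,None,fx=4,fy=4,interpolation=2))"
```

```text
(no output)
```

View pics/topc.png

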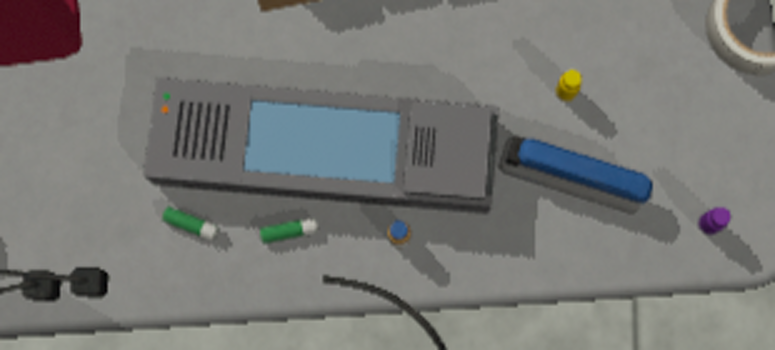

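View pics/sidec.png

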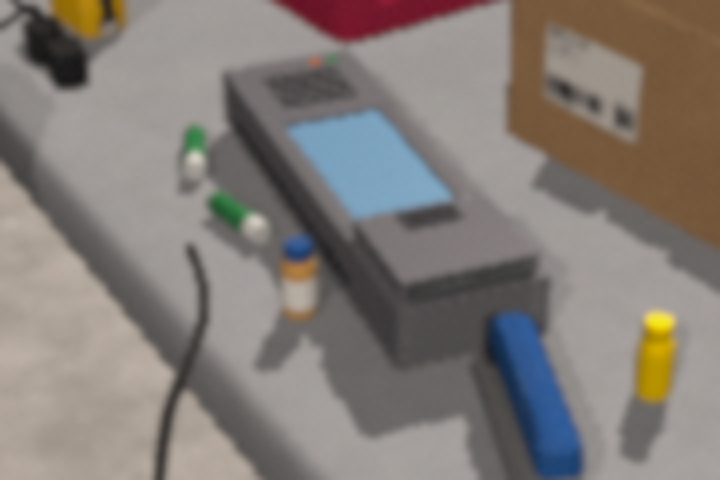

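The top view shows the case with the blue panel centred near (249,207), the battery door on the right (toward (300,210)) and the slots on the left. The two cells are at (196,239) and (235,242), the amber vial is at (279,242) and the stapler is at (350,218). The yellow (348,184) and purple (406,238) vials are decoys. Only one pale blue panel is in view, so I'll measure its corners in both views.

```bash
cat > m.py <<'E'
from h import *
np.set_printoptions(precision=1,suppress=True)
def corners(f,roi):
    im=f["image"].astype(int);r,g,b=im[...,0],im[...,1],im[...,2]
    m=((b-r>35)&(g>95)&(g-r>15)).astype(np.uint8)
    z=np.zeros_like(m);x0,y0,x1,y1=roi;z[y0:y1,x0:x1]=m[y0:y1,x0:x1]
    c=max(cv2.findContours(z,0,1)[0],key=cv2.contourArea)
    print("area",cv2.contourArea(c))
    h=cv2.convexHull(c)
    for e in np.linspace(.5,12,60):
        p=cv2.approxPolyDP(h,e,True)
        if len(p)<=4:break
    return p[:,0].astype(float),c
if __name__=="__main__":
    ft=grab_frame("top");fs=grab_frame("side")
    pt,ct=corners(ft,(200,170,300,240));ps,cs=corners(fs,(225,170,300,230))
    print(pt,ps)
    wt=np.array([atz(ft,p,40) for p in pt]);ws=np.array([atz(fs,p,40) for p in ps])
    print(wt,ws)
    for p,w in zip(pt,wt):
        j=np.argmin(np.linalg.norm(ws-w,axis=1));print("tri",tri(ft,p,fs,ps[j]))
    for f,c in((ft,ct),(fs,cs)):
        W=np.array([atz(f,p,40)[:2] for p in c[:,0].astype(float)])
        print(cv2.minAreaRect(W.astype(np.float32)))
    for n,p in dict(cell1=(196,239),cell2=(235,242),vial=(279,242),stap=(350,218)).items(): print(n,atz(ft,p,{'vial':46,'stap':45}.get(n,10)))
    for p in [(181,181),(320,190),(317,233),(180,222)]: print("case c",atz(ft,p,42))
E
python3 m.py
```

```text
area 1564.0
area 579.5
[[221. 191.]
 [278. 195.]
 [277. 221.]
 [218. 217.]] [[242. 192.]
 [264. 188.]
 [282. 208.]
 [258. 213.]]
[[509.4  51.3  40. ]
 [503.2 -73.3  40. ]
 [445.5 -72.7  40. ]
 [451.4  54.7  40. ]] [[450.6  55.4  40. ]
 [509.   51.4  40. ]
 [504.  -56.2  40. ]
 [444.1 -52.8  40. ]]
tri (array([509.2,  51.3,  40. ]), np.float64(0.39398119900806056))
tri (array([497.9, -72.7,  50.9]), np.float64(5.197435352311444))
tri (array([439.5, -71.8,  52.5]), np.float64(7.566242236291669))
tri (array([450.9,  54.8,  40.4]), np.float64(0.9663292589120609))
((476.85821533203125, -9.881660461425781), (129.29458618164062, 61.30414581298828), 86.38775634765625)
((476.90692138671875, -0.18219375610351562), (118.50862121582031, 61.589874267578125), 86.67162322998047)
cell1 [407. 105.  10.]
cell2 [402.3  19.   10. ]
vial [399.2 -78.3  46. ]
stap [ 454.7 -229.1   45. ]
case c [529.4 139.6  42. ]
case c [ 516.  -164.5   42. ]
case c [ 421.  -158.8   42. ]
case c [438.2 135.4  42. ]
```

```bash
cat > plan.py <<'E'
from h import *
from scipy.spatial.transform import Rotation as R
np.set_printoptions(precision=4,suppress=True)
C=np.array([476.9,-9.9]);a=np.radians(-3.3);EX=np.array([np.cos(a),np.sin(a)]);EY=np.array([-EX[1],EX[0]])
def target(y,z): return np.r_[C+EY*y,z]
def rt(): # tool y = case x, tool z down
    Y=np.r_[EX,0];Z=np.array([0,0,-1.]);return R.from_matrix(np.stack([np.cross(Y,Z),Y,Z],1))
def plan(p0,r0,p1,n):
    r1=rt();rv=(r0.inv()*r1).as_rotvec();out=[]
    for i in range(n):
        r=r0*R.from_rotvec(rv*i/n); out.append(np.r_[r.inv().apply((p1-p0)/n)/1000,rv/n])
    return np.array(out)
E
python3 - <<'E'
from plan import *
from m import *
np.set_printoptions(precision=4,suppress=True)
s=observe();print(plan(s["eef_pos"],R.from_quat(s["ee_rot"]),target(0,110),16))
ft=grab_frame("top")
for p in [(220,152),(196,0),(371,102),(150,172)]:
  for z in(0,100,150):print(p,z,atz(ft,p,z))
E
```

```text
[[-0.0287 -0.0246  0.0082  0.     -0.      0.083 ]
 [-0.0306 -0.0221  0.0082  0.     -0.      0.083 ]
 [-0.0323 -0.0195  0.0082  0.     -0.      0.083 ]
 [-0.0338 -0.0168  0.0082  0.     -0.      0.083 ]
 [-0.0351 -0.0139  0.0082  0.     -0.      0.083 ]
 [-0.0361 -0.0109  0.0082  0.     -0.      0.083 ]
 [-0.0369 -0.0079  0.0082  0.     -0.      0.083 ]
 [-0.0374 -0.0048  0.0082  0.     -0.      0.083 ]
 [-0.0377 -0.0017  0.0082  0.     -0.      0.083 ]
 [-0.0377  0.0014  0.0082  0.     -0.      0.083 ]
 [-0.0375  0.0045  0.0082  0.     -0.      0.083 ]
 [-0.037   0.0076  0.0082  0.     -0.      0.083 ]
 [-0.0362  0.0107  0.0082  0.     -0.      0.083 ]
 [-0.0352  0.0136  0.0082  0.     -0.      0.083 ]
 [-0.0339  0.0165  0.0082  0.     -0.      0.083 ]
 [-0.0325  0.0193  0.0082  0.     -0.      0.083 ]]
(220, 152) 0 [612.5079  64.4102   0.    ]
(220, 152) 100 [577.9326  48.7326 100.    ]
(220, 152) 150 [560.6449  40.8939 150.    ]
(196, 0) 0 [1008.4501  145.0501    0.    ]
(196, 0) 100 [935.7847 121.615  100.    ]
(196, 0) 150 [899.452  109.8974 150.    ]
(371, 102) 0 [ 744.7696 -286.1759    0.    ]
(371, 102) 100 [ 697.4705 -268.1267  100.    ]
(371, 102) 150 [ 673.821  -259.1021  150.    ]
(150, 172) 0 [560.8166 222.0885   0.    ]
(150, 172) 100 [531.214  191.2422 100.    ]
(150, 172) 150 [516.4128 175.819  150.    ]
```

```bash
python3 - <<'E'
from m import *
ft=grab_frame("top");fs=grab_frame("side");save(fs,'pics/s2.png')
for a,b in [((150,172),(260,163)),((118,122),(275,66)),((150,172),(275,66))]: print(a,b,tri(ft,a,fs,b))
print(atz(fs,(260,163),0))
a=ft["image"][60:200,0:240,::-1];cv2.imwrite('pics/bin.png',cv2.resize(a,None,fx=3,fy=3,interpolation=2))
E
```

```text
(150, 172) (260, 163) (array([561.1, 209.5,  31.4]), np.float64(19.709598891641654))
(118, 122) (275, 66) (array([577.8, 182.4, 302.3]), np.float64(43.53464662110255))
(150, 172) (275, 66) (array([509.6, 104.6, 322.4]), np.float64(94.5606486759955))
[600.8 271.7   0. ]
```

View pics/bin.png

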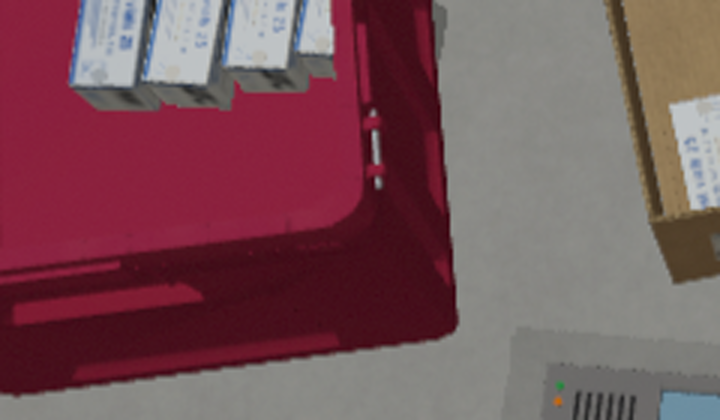

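{"name": "arm_command", "arguments": {"series": "-0.029 -0.025 0.006 0 0 0.083 1; -0.031 -0.022 0.006 0 0 0.083 1; -0.032 -0.0195 0.006 0 0 0.083 1; -0.034 -0.017 0.006 0 0 0.083 1; -0.035 -0.014 0.006 0 0 0.083 1; -0.036 -0.011 0.006 0 0 0.083 1; -0.037 -0.008 0.006 0 0 0.083 1; -0.037 -0.005 0.006 0 0 0.083 1"}}

```text
clock: 1.72
eef_pos: [316.5, 243.6, 192.7]
ee_rot: [0.466, 0.885, 0.0, 0.0]
wrist_force: [1.2, -0.1, -0.5]
width: 43.0
```

{"name": "arm_command", "arguments": {"series": "-0.038 -0.002 0.006 0 0 0.083 1; -0.038 0.001 0.006 0 0 0.083 1; -0.037 0.0045 0.006 0 0 0.083 1; -0.037 0.0075 0.006 0 0 0.083 1; -0.036 0.0105 0.006 0 0 0.083 1; -0.035 0.0135 0.006 0 0 0.083 1; -0.032 0.0165 0.006 0 0 0.083 1; -0.020 0.012 0.004 0 0 0.083 1"}}

```text
clock: 2.38
eef_pos: [469.3, 0.5, 146.4]
ee_rot: [0.729, 0.684, 0.0, 0.001]
wrist_force: [1.4, 0.0, 0.8]
width: 1.0
```

```bash
python3 - <<'E'
from plan import *
s=observe();print(s["clock"],s["eef_pos"],s["wrist_force"],s["width"])
print(plan(s["eef_pos"],R.from_quat(s["ee_rot"]),target(0,75),8).sum(0))
E
```

```text
2.3833 [469.2623   0.4544 146.3798] [1.4272 0.027  0.8423] 0.9942768063545937
[-0.0098  0.0082  0.0714  0.0012  0.0005 -0.0064]
```

{"name": "arm_command", "arguments": {"series": "-0.003 0.003 0.010 0 0 -0.006 1; -0.003 0.003 0.012 0 0 0 1; -0.002 0.001 0.012 0 0 0 1; 0 0 0.012 0 0 0 1; 0 0 0.010 0 0 0 1; 0 0 0.006 0 0 0 1; 0 0 0.002 0 0 0 1; 0 0 0 0 0 0 1"}}

```text
clock: 3.05
eef_pos: [473.7, -4.4, 82.4]
ee_rot: [0.725, 0.689, -0.0, -0.0]
wrist_force: [-0.6, -0.1, 1.0]
width: 0.6
```

```bash
python3 - <<'E'
from plan import *
s=observe();print(s["clock"],s["eef_pos"],s["wrist_force"],s["width"])
print(plan(s["eef_pos"],R.from_quat(s["ee_rot"]),target(0,60),8).sum(0))
f=grab_frame("top");save(f,'pics/t3.png');g=grab_frame("side")
a=np.hstack([cv2.resize(f["image"][130:270,160:360],None,fx=2,fy=2),cv2.resize(g["image"][140:280,180:370],None,fx=2,fy=2)])[:,:,::-1];cv2.imwrite('pics/c3.png',a)
E
```

```text
3.05 [473.7495  -4.4408  82.3808] [-0.5991 -0.1298  1.0165] 0.5964289401289941
[-0.0053  0.0035  0.0224 -0.001  -0.0003  0.0069]
```

View pics/c3.png

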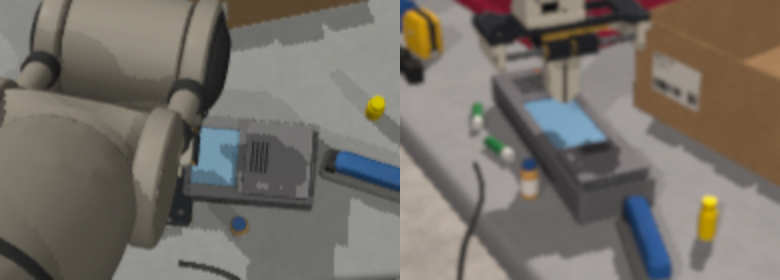

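The side view shows the closed fingertips above the panel, clear of the box. I'll centre them and descend.

{"name": "arm_command", "arguments": {"series": "-0.002 0.0015 0.003 0 0 0.007 1; -0.002 0.001 0.004 0 0 0 1; -0.001 0.001 0.004 0 0 0 1; 0 0 0.004 0 0 0 1; 0 0 0.003 0 0 0 1; 0 0 0.002 0 0 0 1; 0 0 0.001 0 0 0 1; 0 0 0 0 0 0 1"}}

```text
clock: 3.82
eef_pos: [477.2, -10.1, 61.4]
ee_rot: [0.728, 0.686, -0.0, -0.0]
wrist_force: [0.3, 0.2, 0.4]
width: 0.6
```

{"name": "arm_command", "arguments": {"series": "0 0 0.001 0 0 0 1; 0 0 0.001 0 0 0 1; 0 0 0.0007 0 0 0 1; 0 0 0.0003 0 0 0 1; 0 0 0 0 0 0 1; 0 0 0 0 0 0 1; 0 0 0 0 0 0 1; 0 0 0 0 0 0 1"}}

```text
clock: 4.48
eef_pos: [477.4, -10.1, 58.7]
ee_rot: [0.728, 0.686, 0.0, 0.0]
wrist_force: [-0.5, 0.0, -0.8]
width: 0.8
```

Tips are at about 44.7 mm, roughly 5 mm above the panel.

{"name": "arm_command", "arguments": {"series": "0 0 0.0006 0 0 0 1; 0 0 0.0006 0 0 0 1; 0 0 0.0006 0 0 0 1; 0 0 0.0006 0 0 0 1; 0 0 0.0004 0 0 0 1; 0 0 0.0002 0 0 0 1; 0 0 0 0 0 0 1; 0 0 0 0 0 0 1"}}

```text
clock: 5.15
eef_pos: [477.4, -10.1, 55.7]
ee_rot: [0.728, 0.686, 0.0, -0.0]
wrist_force: [-0.4, -0.2, -0.0]
width: 0.3
```

{"name": "arm_command", "arguments": {"series": "0 0 0.0004 0 0 0 1; 0 0 0.0004 0 0 0 1; 0 0 0.0003 0 0 0 1; 0 0 0.0003 0 0 0 1; 0 0 0.0002 0 0 0 1; 0 0 0 0 0 0 1; 0 0 0 0 0 0 1; 0 0 0 0 0 0 1"}}

```text
clock: 5.82
eef_pos: [477.4, -10.1, 54.3]
ee_rot: [0.728, 0.686, 0.0, 0.0]
wrist_force: [-0.2, 0.5, 4.1]
width: 0.5
```

{"name": "arm_command", "arguments": {"series": "0 0 0.0001 0 0 0 1; 0 0 0.0001 0 0 0 1; 0 0 0.0001 0 0 0 1; 0 0 0 0 0 0 1; 0 0 0 0 0 0 1; 0 0 0 0 0 0 1; 0 0 0 0 0 0 1; 0 0 0 0 0 0 1"}}

```text
clock: 6.48
eef_pos: [477.4, -10.1, 53.8]
ee_rot: [0.728, 0.686, 0.0, 0.0]
wrist_force: [-1.1, -0.5, 4.1]
width: 0.2
```

{"name": "arm_command", "arguments": {"series": "0 0 0.0001 0 0 0 1; 0 0 0.0001 0 0 0 1; 0 0 0.0001 0 0 0 1; 0 0 0.0001 0 0 0 1; 0 0 0.0001 0 0 0 1; 0 0 0 0 0 0 1; 0 0 0 0 0 0 1; 0 0 0 0 0 0 1"}}

```text
clock: 7.15
eef_pos: [477.4, -10.0, 53.3]
ee_rot: [0.728, 0.686, 0.0, -0.0]
wrist_force: [-0.5, 2.1, 2.6]
width: 0.5
```

It's giving: the tool moved down 1 mm while the force fell. I'll keep pressing gently.

{"name": "arm_command", "arguments": {"series": "0 0 0.0002 0 0 0 1; 0 0 0.0002 0 0 0 1; 0 0 0.0002 0 0 0 1; 0 0 0.0002 0 0 0 1; 0 0 0.0002 0 0 0 1; 0 0 0.0002 0 0 0 1; 0 0 0 0 0 0 1; 0 0 0 0 0 0 1"}}

```text
clock: 7.82
eef_pos: [477.5, -9.9, 52.2]
ee_rot: [0.728, 0.686, 0.0, -0.0]
wrist_force: [-0.3, 4.2, 6.0]
width: -0.0
```

```bash
python3 - <<'E'
from h import *
s=observe();print(s["wrist_force"],s["moment"],s["eef_pos"],s["ee_rot"])
for i in range(3):
    g=grab_frame("side");s=observe();print(s["wrist_force"],s["moment"],s["eef_pos"])
cv2.imwrite('pics/c4.png',cv2.resize(g["image"][140:260,200:340],None,fx=5,fy=5,interpolation=2)[:,:,::-1])
E
```

```text
[-0.30137836  4.15238218  5.99876731] [0.65373451 0.05961911 0.03835216] [477.48113034  -9.85169928  52.17860638] [ 7.27670452e-01  6.85926852e-01  2.53100355e-04 -4.91654772e-05]
[0.75353389 5.50139656 5.16614901] [0.79570569 0.04632829 0.03986271] [477.48923637  -9.89577444  52.18065881]
[0.8009023  5.31044445 4.63988901] [ 0.78111269 -0.01121392 -0.01153704] [477.47045573  -9.87399029  52.15283479]
[0.39948285 4.75751427 4.2310769 ] [ 7.68024245e-01 -4.02685136e-04  8.83801714e-03] [477.48965954  -9.90752354  52.17779229]
```

View pics/c4.png

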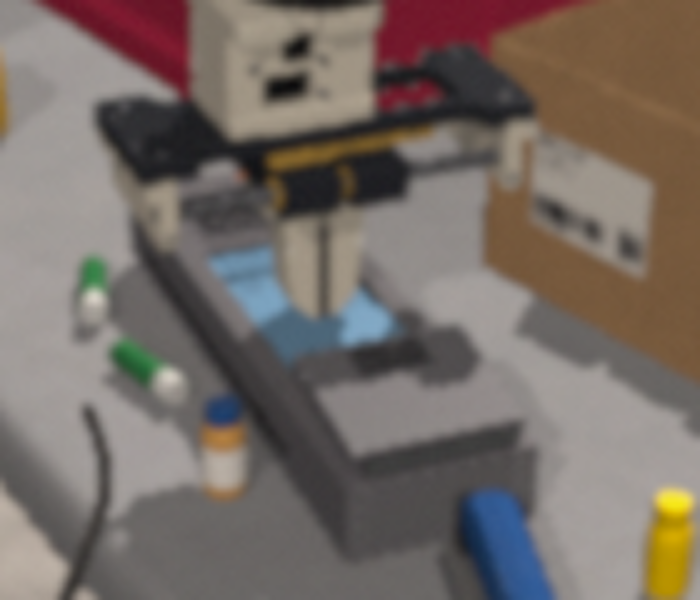

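```bash
python3 - <<'E'
from plan import *
g=grab_frame("side")
for p in [(243.5,196.5),(254,193.5),(248,195)]:
  w=atz(g,p,39);print(p,w,(w[:2]-C)@EX,(w[:2]-C)@EY)
cv2.imwrite('pics/c5.png',cv2.resize(g["image"][180:220,230:290],None,fx=12,fy=12,interpolation=2)[:,:,::-1])
E
```

```text
(243.5, 196.5) [445.615   34.3614  39.    ] -33.78096042120269 42.38714205184047
(254, 193.5) [475.0163  37.3933  39.    ] -4.602989117085981 47.10639476561383
(248, 195) [458.5619  36.6502  39.    ] -20.987331974829647 45.41737937188506
```

View pics/c5.png

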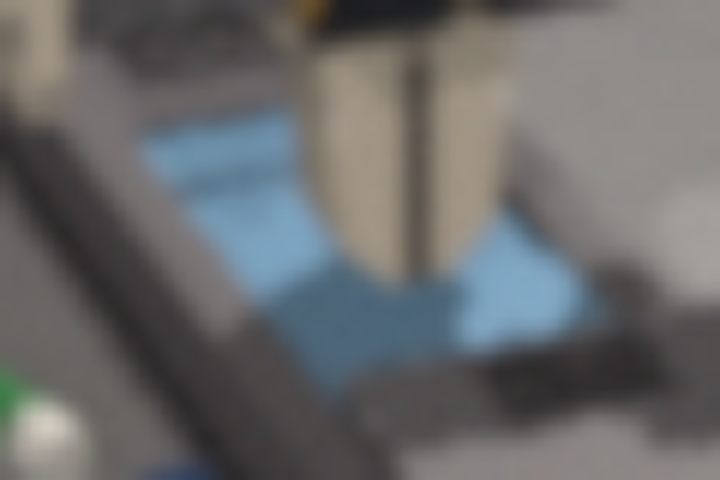

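The enlarged side view shows a step line across the panel at about (248,195). That is the +y edge of the sunken plate, at case y of about +45, so the plate spans roughly -9 to +45. The fingertip is sitting against its -y rim, which explains the +y side force. I'll lift, shift 18 mm toward +y and press there.

{"name": "arm_command", "arguments": {"series": "0 0 -0.001 0 0 0 1; 0 0 -0.002 0 0 0 1; 0 0 -0.003 0 0 0 1; 0 0 -0.002 0 0 0 1; -0.004 0 0 0 0 0 1; -0.006 0 0 0 0 0 1; -0.005 0 0 0 0 0 1; -0.003 0 0 0 0 0 1"}}

```text
clock: 8.68
eef_pos: [476.2, -29.1, 60.0]
ee_rot: [0.728, 0.686, -0.0, -0.0]
wrist_force: [0.6, 0.1, 0.1]
width: 0.5
```

{"name": "arm_command", "arguments": {"series": "0 0 0 0 0 0 1; 0 0 0 0 0 0 1; 0 0 0.0008 0 0 0 1; 0 0 0.0008 0 0 0 1; 0 0 0.0008 0 0 0 1; 0 0 0.0008 0 0 0 1; 0 0 0 0 0 0 1; 0 0 0 0 0 0 1"}}

```text
clock: 9.35
eef_pos: [476.3, -28.0, 56.8]
ee_rot: [0.728, 0.686, -0.0, -0.0]
wrist_force: [0.4, -0.7, -0.5]
width: 0.3
```

```bash
python3 - <<'E'
from plan import *
s=observe();d=s["eef_pos"][:2]-C;print(d@EX,d@EY,s["eef_pos"],s["wrist_force"],s["clock"])
E
```

```text
0.41082237094169316 -18.112287210272914 [476.2675 -28.0059  56.8214] [ 0.3622 -0.7447 -0.4812] 9.35
```

The side shift went the wrong way: tool x now points along +y. Nothing was touched. I'll lift 4 mm and move 36 mm along +x.

{"name": "arm_command", "arguments": {"series": "0 0 -0.002 0 0 0 1; 0 0 -0.002 0 0 0 1; 0.006 0 0 0 0 0 1; 0.008 0 0 0 0 0 1; 0.009 0 0 0 0 0 1; 0.008 0 0 0 0 0 1; 0.005 0 0 0 0 0 1; 0 0 0 0 0 0 1"}}

```text
clock: 10.02
eef_pos: [478.4, 9.2, 60.9]
ee_rot: [0.727, 0.687, 0.0, -0.0]
wrist_force: [0.0, 0.2, -0.2]
width: 0.5
```

{"name": "arm_command", "arguments": {"series": "0 0 0 0 0 0 1; 0 0 0.0008 0 0 0 1; 0 0 0.0008 0 0 0 1; 0 0 0.0008 0 0 0 1; 0 0 0.0008 0 0 0 1; 0 0 0.0008 0 0 0 1; 0 0 0 0 0 0 1; 0 0 0 0 0 0 1"}}

```text
clock: 10.68
eef_pos: [478.4, 7.7, 56.8]
ee_rot: [0.728, 0.686, -0.0, -0.0]
wrist_force: [0.8, 0.2, 0.1]
width: 0.5
```

```bash
python3 - <<'E'
from plan import *
s=observe();d=s["eef_pos"][:2]-C;print(d@EX,d@EY,s["eef_pos"],s["wrist_force"],s["clock"])
E
```

```text
0.48285357827607017 17.696869002852505 [478.4008   7.7397  56.83  ] [0.8302 0.1654 0.1125] 10.6833
```

Now I press at y = +18, at about 6 mm/s, stopping near 1 mm in.

{"name": "arm_command", "arguments": {"series": "0 0 0.0004 0 0 0 1; 0 0 0.0004 0 0 0 1; 0 0 0.0004 0 0 0 1; 0 0 0.0004 0 0 0 1; 0 0 0.0004 0 0 0 1; 0 0 0.0004 0 0 0 1; 0 0 0.0003 0 0 0 1; 0 0 0.0003 0 0 0 1"}}

```text
clock: 11.35
eef_pos: [478.5, 7.9, 54.1]
ee_rot: [0.728, 0.686, 0.0, 0.0]
wrist_force: [-0.7, 0.1, 3.3]
width: 0.6
```

{"name": "arm_command", "arguments": {"series": "0 0 0.0002 0 0 0 1; 0 0 0.0002 0 0 0 1; 0 0 0.0002 0 0 0 1; 0 0 0.0002 0 0 0 1; 0 0 0.0002 0 0 0 1; 0 0 0 0 0 0 1; 0 0 0 0 0 0 1; 0 0 0 0 0 0 1"}}

```text
clock: 12.02
eef_pos: [478.4, 7.8, 52.9]
ee_rot: [0.728, 0.686, 0.0, -0.0]
wrist_force: [0.0, -0.3, 1.4]
width: 0.6
```

It gives cleanly with no side force. Continuing.

{"name": "arm_command", "arguments": {"series": "0 0 0.0003 0 0 0 1; 0 0 0.0003 0 0 0 1; 0 0 0.0003 0 0 0 1; 0 0 0.0003 0 0 0 1; 0 0 0.0003 0 0 0 1; 0 0 0.0003 0 0 0 1; 0 0 0 0 0 0 1; 0 0 0 0 0 0 1"}}

```text
clock: 12.68
eef_pos: [478.4, 7.9, 51.1]
ee_rot: [0.728, 0.686, -0.0, -0.0]
wrist_force: [-1.2, 0.6, -0.6]
width: 0.6
```

{"name": "arm_command", "arguments": {"series": "0 0 0.0003 0 0 0 1; 0 0 0.0003 0 0 0 1; 0 0 0.0003 0 0 0 1; 0 0 0.0003 0 0 0 1; 0 0 0 0 0 0 1; 0 0 0 0 0 0 1; 0 0 0 0 0 0 1; 0 0 0 0 0 0 1"}}

```text
clock: 13.35
eef_pos: [478.4, 7.8, 49.9]
ee_rot: [0.728, 0.686, 0.0, -0.0]
wrist_force: [0.4, -0.2, -0.1]
width: 0.5
```

```bash
python3 - <<'E'
from h import *
g=grab_frame("side");s=observe();print(s["wrist_force"],s["moment"],s["eef_pos"],s["clock"])
cv2.imwrite('pics/c6.png',cv2.resize(g["image"][140:260,200:340],None,fx=5,fy=5,interpolation=2)[:,:,::-1])
E
```

```text
[ 0.14171494  0.21647921 -0.36854848] [-0.09567619  0.06137802  0.00083161] [478.4307097    7.85924384  49.93564523] 13.4
```

View pics/c6.png

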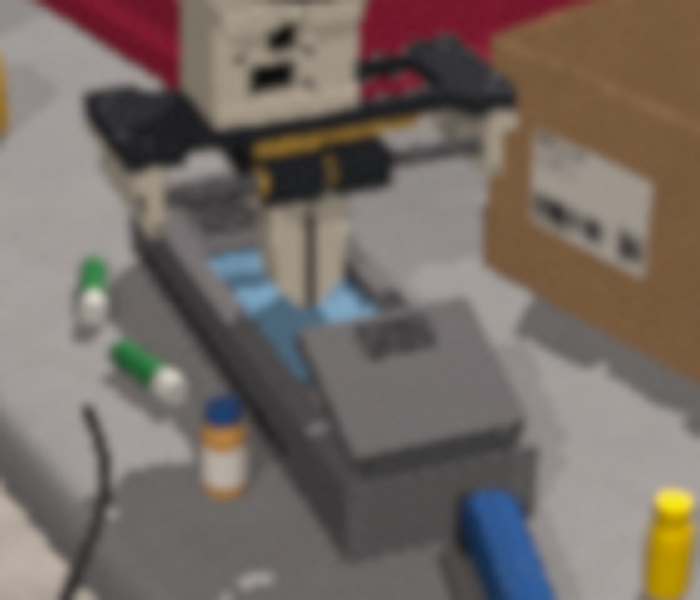

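The plate snapped in (force fell to about 0 N) and the door lid at crop (410,360) is sprung ajar. I'll lift straight up.

{"name": "arm_command", "arguments": {"series": "0 0 -0.002 0 0 0 1; 0 0 -0.005 0 0 0 1; 0 0 -0.01 0 0 0 1; 0 0 -0.02 0 0 0 1; 0 0 -0.025 0 0 0 1; 0 0 -0.025 0 0 0 1; 0 0 -0.025 0 0 0 1; 0 0 -0.015 0 0 0 1"}}

```text
clock: 14.07
eef_pos: [479.2, 7.8, 180.0]
ee_rot: [0.728, 0.686, 0.001, 0.001]
wrist_force: [0.5, 1.4, 0.1]
width: 0.5
```

{"name": "arm_command", "arguments": {"series": "0 0 -0.01 0 0 0 1; 0 0 -0.005 0 0 0 1; 0 0 0 0 0 0 1; 0 0 0 0 0 0 1; 0 0 0 0 0 0 1; 0 0 0 0 0 0 1; 0 0 0 0 0 0 1; 0 0 0 0 0 0 1"}}

```text
clock: 14.73
eef_pos: [478.2, 7.9, 191.4]
ee_rot: [0.728, 0.686, -0.0, -0.0]
wrist_force: [-0.4, -0.4, 0.6]
width: 0.4
```

```bash
python3 - <<'E'
from h import *
g=grab_frame("side");s=observe();print(s["wrist_force"],s["eef_pos"],s["clock"])
cv2.imwrite('pics/c7.png',cv2.resize(g["image"][140:260,200:340],None,fx=5,fy=5,interpolation=2)[:,:,::-1])
E
```

```text
[-0.188096   -0.34593623  0.8520687 ] [478.27827886   7.83759634 191.50424113] 14.7833
```

View pics/c7.png

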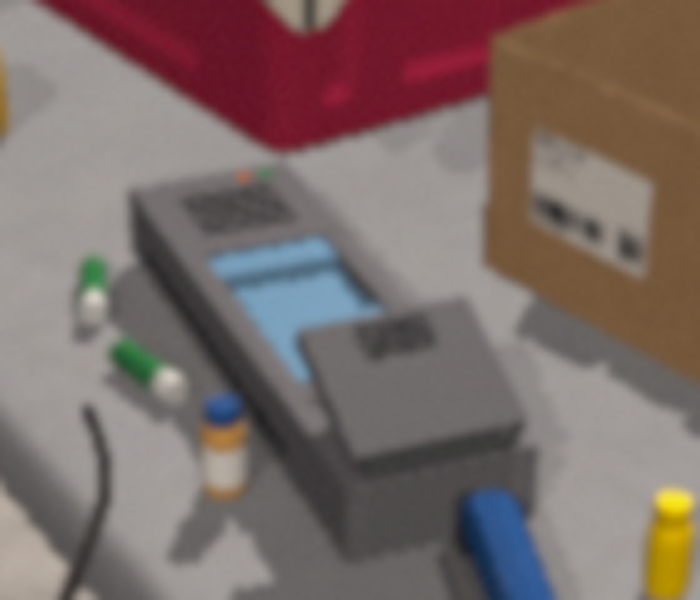

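The plate has stayed sunk (step at crop (290,270)) and the door is still ajar. The cells, vial and stapler haven't moved, and the hand is clear.

```bash
python3 -c "
from station import *
print(finish_job())"
```

```text
the job is handed in; nothing more can be done
None
```

The hidden plate is pressed fully in and stays down. The battery door has sprung ajar, and the job is handed in at about 14.8 s of the 38 s allowed.

- **First press (panel centre):** The plate gave about 2 mm, but a 4 to 5.5 N side force built up. The fingertip was sitting against the plate's -y edge. Vertical force read at most 6 N at the end of each move.
- **Finding the plate:** The side picture showed a step at y of about +45 mm, which put the plate's centre near +18 mm.
- **Wrong-way move:** I first moved the hand 18 mm the wrong way, above the panel and without contact, then corrected it.
- **Second press (y = +18 mm):** The plate gave cleanly with no side force. Readings were about 3 N or less, then dropped to about 0 N as it snapped in.

**Last checks:** With the fingertips about 177 mm above the table, the side picture shows the plate still sunk and the door still ajar. In the same picture the cells, vial and stapler look unmoved. I did not take a final top picture or measure the door angle.

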